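Tip the drying tray of rubber stoppers into the tub

TASK

Slide the white tub up against the front of the tray stand, squarely and centred under the tray's open lip, squeezing it no harder than needed because its walls are thin. Then lift the tray's handle and tip the five rubber stoppers off into the tub without touching them, and lower the tray gently all the way back down, without letting it drop, and let go. Leave the tub standing under the lip and do not disturb anything else on the bench.

Things in the scene. Friction and masses are not known exactly. Their poses are not given: they have to be found in the camera images.
- stand: Grey sheet-metal tray stand fixed to the bench, 160 (x) x 170 (y) x 90 mm high. Origin: centre of its underside on the bench; z up; its front, over which the tray empties, faces its own -y. The front panel, against which the tub goes, is the plane y = -85 mm; hinge lugs stick out 31 mm past it, but only above z = 72 mm, so the tub's rim passes under them.
- tray (a joint): Tilt of the tray about its hinge, rad: 0 = lying level on the stand (rest), grows as the handle end is lifted, stop at 1.15. It falls back by its own weight (tray 0.45 kg).
- tray_hinge (a point): Point on the tray's hinge axis, midway along it: in the stand's frame (0, -110, 100) mm. The axis runs along the stand's x. Does not move with the tray; axes are those of the stand.
- tray_handle (a point): Middle of the tray's handle, a round dark steel bar 12 mm thick and 110 mm long, parallel to the hinge axis, at the tray's back end. It swings with the tray: with the tray level it lies 265 mm (stand's +y) behind the hinge axis and 12 mm above it. Free gap of 49 mm between bar and the tray's back wall, nothing under it but the bench 106 mm below; axes are the tray's.
- tray_lip (a point): Middle of the tray's open front edge, on its floor's upper face, 15 mm in front of the hinge axis. The metal tray is 150 mm wide (stand's x) and 225 mm long (y), with a 4 mm floor and walls rising 24 mm above the floor on both sides and the back; no wall at the lip.
- tub: White open thin-walled plastic tub, 200 (x) x 170 (y) x 60 mm high, 5 mm walls and floor, rim thickened to 10 mm over its top 8 mm, about 0.3 kg, loose on the bench. Origin: centre of its underside; z up. One of its long (200 mm) sides goes against the stand's front, so that its centre then lies 170 mm from the stand's origin along the stand's -y.
- stopper0: One of five alike dark rubber stoppers standing on the tray: a blunt cone, 29 mm across its base, 23 mm at the top, 26 mm tall, 20 g. Origin: centre of its wide end; z along its axis towards the narrow end.
- stopper1: One of five alike dark rubber stoppers standing on the tray: a blunt cone, 29 mm across its base, 23 mm at the top, 26 mm tall, 20 g. Origin: centre of its wide end; z along its axis towards the narrow end.
- stopper2: One of five alike dark rubber stoppers standing on the tray: a blunt cone, 29 mm across its base, 23 mm at the top, 26 mm tall, 20 g. Origin: centre of its wide end; z along its axis towards the narrow end.
- stopper3: One of five alike dark rubber stoppers standing on the tray: a blunt cone, 29 mm across its base, 23 mm at the top, 26 mm tall, 20 g. Origin: centre of its wide end; z along its axis towards the narrow end.
- stopper4: One of five alike dark rubber stoppers standing on the tray: a blunt cone, 29 mm across its base, 23 mm at the top, 26 mm tall, 20 g. Origin: centre of its wide end; z along its axis towards the narrow end.
- wash_bottle: Bystander: white squeeze bottle, 64 mm across, 160 mm tall. Origin: centre of its underside.
- beaker: Bystander: empty glass beaker, 70 mm across, 85 mm tall. Origin: centre of its underside.
- jar: Bystander: brown glass jar with black cap, 56 mm across, 70 mm tall. Origin: centre of its underside.
- dishes: Bystander: stack of three clear culture dishes, 90 mm across, 44 mm tall. Origin: centre of its underside.
- glove_box: Bystander: cardboard box of gloves, 120 x 230 x 75 mm. Origin: centre of its underside.
- tube_rack: Bystander: white block with eight holes, 70 x 140 x 35 mm. Origin: centre of its underside.

How it is judged:
By the outcome, as a careful person would: the job done as asked, in the order asked, and still so for the second after the job is handed in, with the robot touching nothing.
It also fails if it takes over 67 s, if anything falls off the work surface, if the arm or the gripper's body presses on something with over 40 N, if the wrist force passes 120 N, or if a joint passes its speed limit or range.

ROBOT

A 7-joint arm with a two-finger parallel gripper is mounted at the origin on the work surface. World frame = base frame: x ahead of the robot, y to its left, z up, the work surface at z = 0. Lengths are in m, angles in rad, forces in N, time in s.
With the tool pointing down it reaches from about 0.35 to 0.9 m from the base axis. Payload 8.1 kg.
Tool frame: the origin (TCP) lies midway between the tips of the shut fingers; the grasp point (between the pads) lies 19 mm behind it; z points along the fingers, y is the line along which they close (so a half turn about z gives the same grasp; the last joint's range is limited). The gripper opens to 92 mm and grips with 3 to 60 N. Pads are 19 mm wide; open, the fingers measure 130 mm over their backs; the gripper's body (75 mm by 190 mm) begins 47 mm behind the grasp point.
Start: joints at [-1.367, 0.434, 0.025, 1.573, -0.012, 1.134, -0.075], TCP at [0.189, 0.596, 0.227] pointing down, gripper open.
Joint ranges: [-2.62, 2.62], [-0.44, 2.09], [-1.27, 1.32], [0.08, 2.57], [-1.32, 4.46], [0.12, 2], [-2.74, 2.74]. Speed limits (rad/s): [2.22, 2.22, 3.01, 3.01, 3.14, 3.14, 3.14].

INTERFACE

Orientations are given as a rotation vector (axis times angle).
In Python, from cell import observe, cams, job gives the robot as it stands. The module is installed in compiled form; this text tells all that it offers.
- The arm moves only by the tool step_arm, never from a script. Its argument "steps" is a list of rows, each a list of 6 numbers: the shift along the world's x, y, z in mm, then the turn, a rotation vector about the world's x, y, z in rad. In form: [[dx, dy, dz, rx, ry, rz], ...]. A call has 1 to 20 rows; each row shifts and turns the commanded pose from where the row before left it; what a row does not reach is not made up. A row lasts 1/12 s, in which the tool goes at most 41.7 mm and 7.16 degrees, less where a joint would pass 70% of its speed; a pose out of reach is approached as far as the arm can. A call with a gripper value outside its range is refused whole. "gripper" is the opening, from 0 (shut) to 1 (fully open), set as the call begins (left out, the last holds). The fingers move at their own pace and stop on an object; "force" is the grip in N (left out, the last holds). Time passes only in rows, so rows that do not move let the fingers close. It gives the time, the measured TCP pose, the force, the opening and the grip force at its end, in the units of the state.
- observe(): the state, without advancing time (a new reading comes with each control period).
- cams.get_image(name): name is "scene" or "side" or "wrist"; returns the picture (480x640x3 uint8, red, green, blue); there is no depth.
- cams.get_calibration(name): a dict with "fov_y" (degrees; the focal length in pixels is half the picture's height over the tangent of half this angle, whatever the lens; pixels are square), "cx", "cy" (the principal point, pixels), "world_to_cam" (4x4, takes a point from world to camera coordinates). Camera axes: x right, y up, looking along -z (the intrinsics and any distortion apply to the point x, -y, -z); pixel columns grow to the right and rows downward; lengths in m; the calibration is good to about 2 mm. The wrist camera is an equidistant fisheye: a pixel r from the principal point sees the ray r / f radians off the axis. A picture is of the moment at which its call begins: read the wrist's pose just before it. get_calibration takes no time and is no camera call; for the wrist camera it gives the pose at the moment of the call.
- job.sign_off(): hands the job in; it is judged then, once.
The state is a dict: "clock": time; "joints": joint angles; "dq": joint speeds; "joint_efforts": joint torques, N m; "position": TCP position; "ee_rot": TCP orientation; "force": force on the tool from outside, world axes, zero at the start; "ft_torque": the same for the moment, N m; "width": opening from 0.0 (shut) to 1.0 (fully open); "gripper_force": force on a finger pad.
Only numpy, scipy, OpenCV 4.12 (cv2) and the standard library are available. Lean on these libraries where they do the work, as an engineer would, in place of code of your own. Each camera call takes 0.05 s, during which the arm holds its last target. There are 200 camera calls.

## Working session

There is one attempt and no reset: what is moved stays moved. The work goes in short steps, Python scripts to look and compute and a tool call to move; the robot and the scene stay as the last step left them, time stands still between calls to the robot, and variables do not carry over. Pictures are saved under pics/ and viewed, at most 10 in all, crops included, and the job is handed in when it is done.

Besides the shell and the picture viewer there is one more tool, called after "Emit:" as a command line: name --pt "numbers of a row" for each row, then --argument value for the rest. step_arm: Moves the arm, as the interface text tells. Its arguments: {"type":"object","properties":{"steps":{"type":"array","items":{"type":"array","items":{"type":"number"}}},"gripper":{"type":"number"},"force":{"type":"number"}},"required":["steps"]}

```bash
mkdir -p pics
cat > h.py <<'E'
import numpy as np, cv2
from cell import observe, cams, job
def snap(n,f):
    im=cams.get_image(n); cv2.imwrite('pics/'+f,im[:,:,::-1]); return im
def ray(c,u,v,fish=False):
    f=240/np.tan(np.radians(c['fov_y'])/2)
    x,y=u-c['cx'],v-c['cy']
    if fish:
        r=np.hypot(x,y)+1e-9; t=r/f; d=np.array([np.sin(t)*x/r,-np.sin(t)*y/r,-np.cos(t)])
    else: d=np.array([x/f,-y/f,-1])
    M=np.array(c['world_to_cam']); R=M[:3,:3]; return -R.T@M[:3,3], R.T@d
def onz(c,u,v,z,fish=False):
    o,d=ray(c,u,v,fish); return o+d*(z-o[2])/d[2]
def proj(c,p):
    M=np.array(c['world_to_cam']); q=M[:3,:3]@np.array(p)+M[:3,3]
    f=240/np.tan(np.radians(c['fov_y'])/2)
    return c['cx']+f*q[0]/-q[2], c['cy']+f*q[1]/q[2]
E
python3 - <<'E'
from h import *
for n in('scene','side'):
    snap(n,n+'0.png'); c=cams.get_calibration(n); print({k:v for k,v in c.items() if k!='world_to_cam'}); print(np.round(ray(c,c['cx'],c['cy']),3))
s=observe(); print(s)
E
```

```text
{'fov_y': 57.30867881470077, 'cx': 320.8407913120956, 'cy': 242.24606140517747}
[[ 1.274 -0.105  0.94 ]
 [-0.668  0.094 -0.738]]
{'fov_y': 52.98986090436715, 'cx': 320.73429743305144, 'cy': 234.76145605301085}
[[ 0.469  0.89   0.768]
 [ 0.043 -0.805 -0.592]]
{'clock': 0.1, 'joints': array([-1.36661885,  0.43516535,  0.02505199,  1.57398868, -0.01161103,
        1.13399052, -0.07507132]), 'dq': array([ 0.00085093, -0.00132932,  0.00168171, -0.00248008, -0.00036613,
       -0.00167396,  0.00118764]), 'joint_efforts': array([ 2.56236832e-03, -6.69125247e+01,  9.87832323e-01, -3.15145040e+01,
       -6.05130731e-02,  3.75697785e-02,  1.76286662e-04]), 'position': array([0.18869783, 0.5953668 , 0.22602361]), 'ee_rot': array([-4.80168197e-01, -3.10461518e+00,  2.20708232e-03]), 'force': array([ 0.61920999, -0.21497707, -0.76575172]), 'ft_torque': array([-0.00353816,  0.04046193,  0.02250205]), 'gripper_force': 0.0, 'width': 1.000930469294927}
```

View pics/scene0.png

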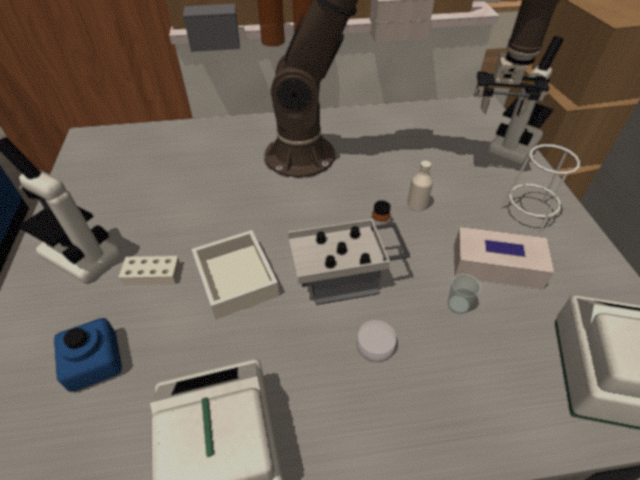

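View pics/side0.png

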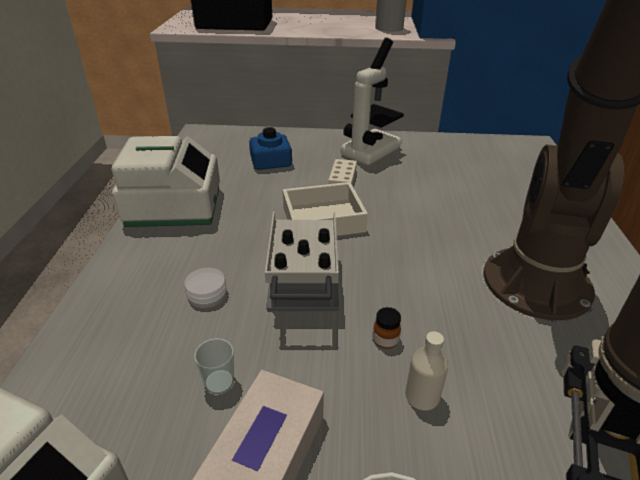

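The scene view has the tub at about (235,272), the tray at (340,250) with its handle at about (400,240), and the jar at (381,211) near the handle. The side view shows the tub at (325,210) and the handle at about (302,295). I'll enlarge these regions to read the corners.

Run:
```python
import cv2,numpy as np
a=cv2.imread('pics/scene0.png')[205:325,185:425]; b=cv2.imread('pics/side0.png')[175:355,255:400]
cv2.imwrite('pics/a.png',cv2.resize(a,None,fx=3.3,fy=3.3,interpolation=cv2.INTER_CUBIC))
cv2.imwrite('pics/b.png',cv2.resize(b,None,fx=3.3,fy=3.3,interpolation=cv2.INTER_CUBIC))
```

```text
(no output)
```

View pics/a.png

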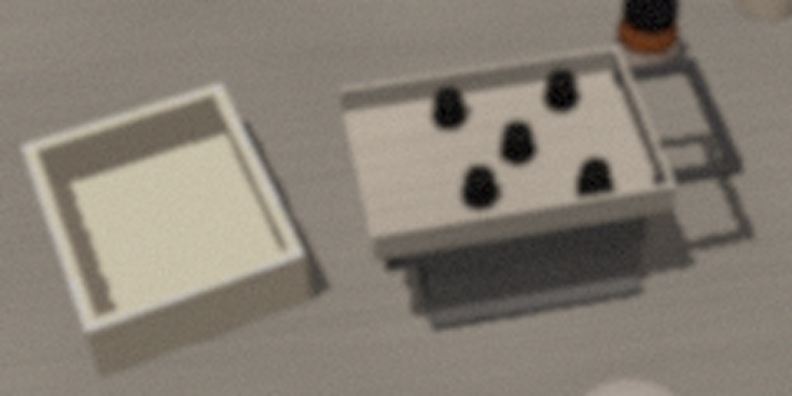

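View pics/b.png

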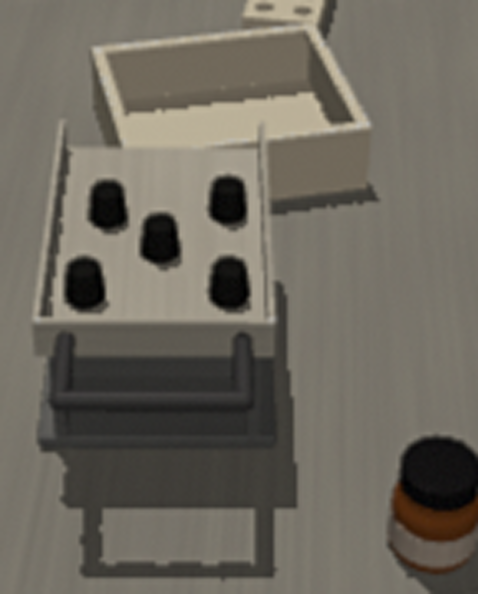

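```bash
cat > m.py <<'E'
from h import *
cs,cd=cams.get_calibration('scene'),cams.get_calibration('side')
S=lambda u,v:(185+u/3.3,205+v/3.3)
D=lambda u,v:(255+u/3.3,175+v/3.3)
def tri(p,q):
    o1,d1=ray(cs,*p);o2,d2=ray(cd,*q)
    t=np.linalg.lstsq(np.c_[d1,-d2],o2-o1,rcond=None)[0]
    a,b=o1+t[0]*d1,o2+t[1]*d2; return np.round((a+b)/2*1000,1),np.round(np.linalg.norm(a-b)*1000,1)
E
python3 - <<'E'
from m import *
r=lambda a:np.round(np.array(a)*1000,1)
print('tub scene',[r(onz(cs,*S(*p),.06)) for p in((22,148),(222,87),(305,252),(88,330))])
print('tub side',[r(onz(cd,*D(*p),.06)) for p in((93,48),(312,27),(370,125))])
# tray wall tops back corners, lip corners
for n,p,q in(('back left(-x)',(615,48),(273,322)),('back +x',(675,183),(35,322)),('front -x',(343,92),(262,125)),('front +x',(378,240),(62,125))):
    print(n,tri(S(*p),D(*q)))
h=[onz(cd,*D(*p),.112) for p in((52,398),(250,400))]
print('handle',r(h),[((proj(cs,x)-np.array([185,205]))*3.3).round() for x in h])
print('stand base rear? side',[r(onz(cd,*D(*p),0)) for p in((40,443),(272,440))])
print('stand base scene',[r(onz(cs,*S(*p),0)) for p in((433,327),(640,290))])
print('jar',r(onz(cd,*D(437,462),.07)),'jar scene',r(onz(cs,381,207,.07)))
for n,uv in(('beaker',(462,300)),('dish',(377,350)),('wash',(419,208))): print(n,r(onz(cs,*uv,0)))
print([r(onz(cs,*p,.035)) for p in((125,258),(178,258),(175,282),(121,280))])
E
```

```text
tub scene [array([ 456. , -338.3,   60. ]), array([ 410.5, -175.3,   60. ]), array([ 594.4, -119.4,   60. ]), array([ 642.7, -281.1,   60. ])]
tub side [array([ 640.7, -282. ,   60. ]), array([ 452.6, -332.3,   60. ]), array([ 404.1, -179.7,   60. ])]
back left(-x) (array([474.3, 142.5, 123.9]), np.float64(1.3))
back +x (array([620.4, 154.7, 125.7]), np.float64(0.7))
front -x (array([489.6, -77.6, 122.7]), np.float64(2.2))
front +x (array([636.2, -67.1, 121.6]), np.float64(4.5))
handle [[602.8 206.3 112. ]
 [485.3 199.8 112. ]] [array([734., 169.]), array([686.,  60.])]
stand base rear? side [array([627.4, 133.5,   0. ]), array([471.5, 119.8,  -0. ])]
stand base scene [array([635.4, -27.3,   0. ]), array([624.1, 140.2,   0. ])]
jar [370.8 201.7  70. ] jar scene [375.9 197.9  70. ]
beaker [676.9 347.4   0. ]
dish [785.3  97.5   0. ]
wash [325.1 338.4   0. ]
[array([ 436.7, -522. ,   35. ]), array([ 457.3, -380. ,   35. ]), array([ 539.1, -381.5,   35. ]), array([ 512.4, -520.6,   35. ])]
```

The tub centre is about (524,-230) mm with a yaw of about 16.3°. The stand is about (554,49.5) with a yaw of about 4.1°, and the handle is about (543,204,112). I'll move above the tub next.

Emit:
step_arm --pt "12 -29.5 3 0 0 -0.091" --pt "12 -29.5 3 0 0 -0.091" --pt "12 -29.5 3 0 0 -0.091" --pt "12 -29.5 3 0 0 -0.091" --pt "12 -29.5 3 0 0 -0.091" --pt "12 -29.5 3 0 0 -0.091" --pt "12 -29.5 3 0 0 -0.091" --pt "12 -29.5 3 0 0 -0.091" --pt "12 -29.5 3 0 0 -0.091" --pt "12 -29.5 3 0 0 -0.091" --pt "12 -29.5 3 0 0 -0.091" --pt "12 -29.5 3 0 0 -0.091" --pt "12 -29.5 3 0 0 -0.091" --pt "12 -29.5 3 0 0 -0.091"

```text
clock: 1.27
position: [0.3568, 0.1812, 0.2688]
ee_rot: [-2.237, -2.205, 0.0]
force: [-0.1, 0.4, 0.7]
width: 1.002
gripper_force: 0.0
```

Emit:
step_arm --pt "12 -29.5 3 0 0 -0.091" --pt "12 -29.5 3 0 0 -0.091" --pt "12 -29.5 3 0 0 -0.091" --pt "12 -29.5 3 0 0 -0.091" --pt "12 -29.5 3 0 0 -0.091" --pt "12 -29.5 3 0 0 -0.091" --pt "12 -29.5 3 0 0 -0.091" --pt "12 -29.5 3 0 0 -0.091" --pt "12 -29.5 3 0 0 -0.091" --pt "12 -29.5 3 0 0 -0.091" --pt "12 -29.5 3 0 0 -0.091" --pt "12 -29.5 3 0 0 -0.091" --pt "12 -29.5 3 0 0 -0.091" --pt "12 -29.5 3 0 0 -0.091" --pt "0 0 0 0 0 0" --pt "0 0 0 0 0 0" --pt "0 0 0 0 0 0"

```text
clock: 2.68
position: [0.5244, -0.2297, 0.3101]
ee_rot: [-3.109, -0.45, 0.002]
force: [-1.3, 0.7, -0.2]
width: 1.0
gripper_force: 0.0
```

Run:
```python
from h import *
import pickle
from scipy.spatial.transform import Rotation as R
s=observe(); print(s['position'],s['joints'].round(2)); print(R.from_rotvec(s['ee_rot']).as_matrix().round(3))
c=cams.get_calibration('wrist'); snap('wrist','w1.png'); pickle.dump(c,open('w1.pkl','wb')); print(c['fov_y'],c['cx'],c['cy'],ray(c,320,240,True))
```

```text
[ 0.52444109 -0.2297351   0.31014948] [-0.33  0.37  0.92  1.62 -0.31  1.3  -0.64]
[[ 0.959  0.283 -0.001]
 [ 0.283 -0.959  0.   ]
 [-0.001 -0.001 -1.   ]]
65.70646984690485 312.7862562962367 237.5142681928643 (array([ 0.59289072, -0.20945751,  0.4674897 ]), array([-0.25339643, -0.0949382 , -0.96269257]))
```

View pics/w1.png

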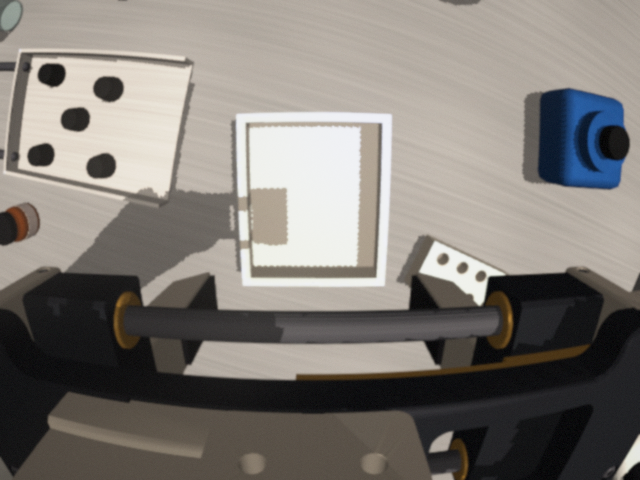

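The wrist view shows the tub rim corners at (237,114), (392,114), (386,285) and (243,286), nearly aligned with the gripper. The tray wall ends are at (192,62) and (165,204).

Run:
```python
from h import *
import pickle
c=pickle.load(open('w1.pkl','rb'));r=lambda a:np.round(np.array(a)*1000,1)
g=cv2.imread('pics/w1.png').min(2); m=(g>215).astype('uint8'); m[300:]=0; m[:, :215]=0; m[:,410:]=0
m=cv2.morphologyEx(m,cv2.MORPH_OPEN,np.ones((3,3)))
k=max(cv2.findContours(m,0,2)[0],key=cv2.contourArea)[:,0]
P=np.array([onz(c,u,v,.06,True)[:2] for u,v in k])*1000
b=cv2.minAreaRect(P.astype('float32'));print(b)
P=r([onz(c,*p,.06,True) for p in((237,114),(392,114),(386,285),(243,286))]);print(P,P.mean(0))
for p in((192,62),(165,204),(20,50),(5,173)): print('tray',r(onz(c,*p,.124,True)))
```

```text
((527.2929077148438, -219.16598510742188), (157.53118896484375, 120.41073608398438), 16.38920783996582)
[[ 596.9 -121.8   60. ]
 [ 645.1 -284.3   60. ]
 [ 454.4 -342.    60. ]
 [ 404.5 -177.7   60. ]] [ 525.225 -231.45    60.   ]
tray [635.  -78.2 124. ]
tray [494.4 -86.  124. ]
tray [622.6 153.  124. ]
tray [475.  141.9 124. ]
```

Emit:
step_arm --pt "8 -26 0 0 0 0" --pt "8 -26 0 0 0 0" --pt "7.5 -26 0 0 0 0" --pt "0 0 -35 0 0 0" --pt "0 0 -35 0 0 0" --pt "0 0 -35 0 0 0" --pt "0 0 -35 0 0 0" --pt "0 0 -35 0 0 0" --pt "0 0 -25 0 0 0" --pt "0 0 -20 0 0 0" --pt "0 0 0 0 0 0" --pt "0 0 0 0 0 0" --gripper 0.4 --force 5

```text
clock: 3.73
position: [0.5482, -0.3065, 0.0906]
ee_rot: [-3.107, -0.452, 0.002]
force: [-0.3, -0.0, 1.3]
width: 0.401
gripper_force: 0.0
```

Run:
```python
from h import *
print(observe()['position'],observe()['ee_rot'])
snap('wrist','w2.png')
```

```text
[ 0.54816131 -0.30645053  0.09057296] [-3.10732375e+00 -4.51647450e-01  1.74099795e-03]
```

View pics/w2.png

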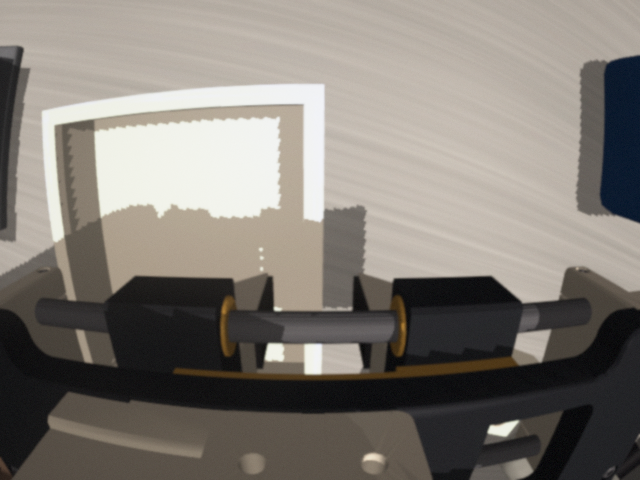

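The rim spans columns 303–324 and is centred between the fingers, which are at 272 and 355. I'll go down and close lightly.

Emit:
step_arm --pt "0 0 -20 0 0 0" --pt "0 0 -20 0 0 0" --pt "0 0 -14 0 0 0" --pt "0 0 0 0 0 0" --pt "0 0 0 0 0 0"

```text
clock: 4.2
position: [0.5486, -0.3081, 0.0375]
ee_rot: [3.109, 0.449, 0.0]
force: [-0.1, -0.5, 0.9]
width: 0.398
gripper_force: 0.0
```

Emit:
step_arm --pt "0 0 0 0 0 0" --pt "0 0 0 0 0 0" --pt "0 0 0 0 0 0" --pt "0 0 0 0 0 0" --pt "0 0 0 0 0 0" --pt "0 0 0 0 0 0" --gripper 0 --force 5

```text
clock: 4.7
position: [0.5485, -0.3079, 0.0372]
ee_rot: [-3.109, -0.449, -0.001]
force: [-1.1, 1.8, 5.3]
width: 0.106
gripper_force: 5.0
```

Emit:
step_arm --pt "1.5 5.8 0 0 0 -0.0135" --pt "1.5 5.8 0 0 0 -0.0135" --pt "1.5 5.8 0 0 0 -0.0135" --pt "1.5 5.8 0 0 0 -0.0135"

```text
clock: 5.03
position: [0.5547, -0.2853, 0.0371]
ee_rot: [3.119, 0.362, 0.001]
force: [-0.3, -3.4, 3.3]
width: 0.119
gripper_force: 5.1
```

Emit:
step_arm --pt "1.6 5.8 0 0 0 -0.0135" --pt "1.6 5.8 0 0 0 -0.0135" --pt "1.6 5.8 0 0 0 -0.0135" --pt "1.6 5.8 0 0 0 -0.0135" --pt "1.6 5.8 0 0 0 -0.0135" --pt "1.6 5.8 0 0 0 -0.0135" --pt "1.6 5.8 0 0 0 -0.0135" --pt "1.6 5.8 0 0 0 -0.0135" --pt "1.6 5.8 0 0 0 -0.0135" --pt "1.6 5.8 0 0 0 -0.0135" --pt "1.6 5.8 0 0 0 -0.0135" --pt "1.6 5.8 0 0 0 -0.0135" --pt "0 0 0 0 0 0" --pt "0 0 0 0 0 0" --pt "0 0 0 0 0 0"

```text
clock: 6.28
position: [0.573, -0.217, 0.0367]
ee_rot: [3.137, 0.108, -0.001]
force: [-0.8, -10.1, -0.3]
width: 0.28
gripper_force: 4.4
```

Run:
```python
from h import *
import pickle
c=cams.get_calibration('wrist'); a=snap('wrist','w3.png'); pickle.dump(c,open('w3.pkl','wb'))
snap('scene','s3.png'); b=cv2.imread('pics/s3.png')[200:330,210:390]
im=np.zeros((600,800,3),'uint8'); im[:240]=0
im[:290,:800]=cv2.resize(a[20:310,:,::-1],(800,290)) ; x=cv2.resize(b,None,fx=2.38,fy=2.38,interpolation=2); im[290:290+x.shape[0],:x.shape[1]]=x[:310]
cv2.imwrite('pics/c3.png',im)
```

```text
(no output)
```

View pics/c3.png

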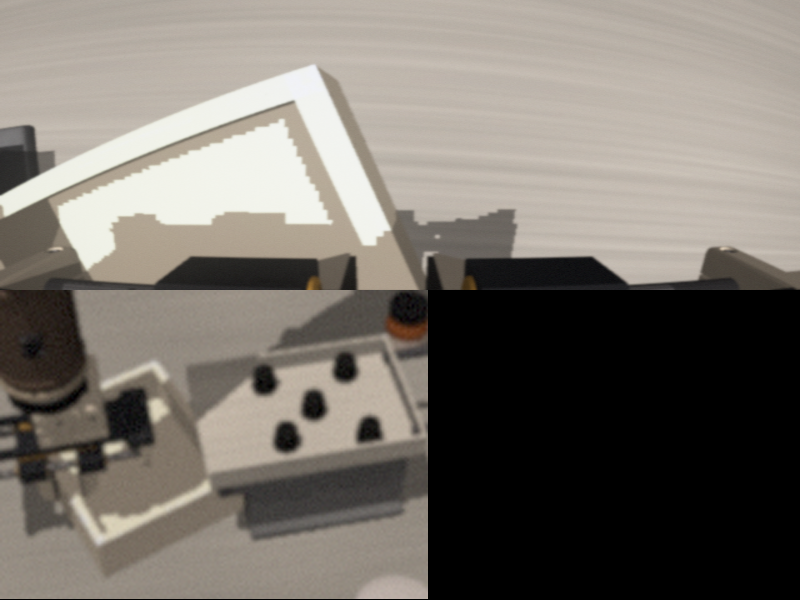

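The tub twisted in the light grip: the wrist view shows its corner at about (254,85), and the rim runs down to (312,260). I'll measure its pose. Then I'll let go and push its outer wall with both spread fingers, which is stable and needs no squeezing.

Run:
```python
from h import *
import pickle
c=pickle.load(open('w3.pkl','rb'));r=lambda a:np.round(np.array(a)*1000,1)
P=[r(onz(c,u/1.25,v+20,.06,True)) for u,v in((317,65),(387,240),(150,128),(2,208))]
print(P)
a=P[0]-P[1];print(np.degrees(np.arctan2(a[1],a[0])))
b=P[3]-P[0];print(np.degrees(np.arctan2(-b[0],b[1])))
cs=cams.get_calibration('scene'); S=lambda u,v:(210+u/2.38,200+(v-290)/2.38)
print('scene',[r(onz(cs,*S(*p),.06)) for p in((101,543),(210,485),(155,362),(213,490),(418,435))])
```

```text
[array([ 662.5, -189.4,   60. ]), array([ 598.7, -213.8,   60. ]), array([ 638.7, -136.6,   60. ]), array([602.1, -62.1,  60. ])]
20.929110478784565
25.382925078140442
scene [array([ 660.5, -184.3,   60. ]), array([603.7, -67.9,  60. ]), array([ 415.4, -112.2,   60. ]), array([610.6, -65.5,  60. ]), array([568.2, 165.3,  60. ])]
```

Emit:
step_arm --pt "0 0 0 0 0 0" --pt "0 0 0 0 0 0" --pt "0 0 0 0 0 0" --pt "0 0 0 0 0 0" --gripper 0.5

```text
clock: 6.72
position: [0.5734, -0.2137, 0.0362]
ee_rot: [-3.138, -0.112, 0.001]
force: [0.3, 0.2, -0.7]
width: 0.482
gripper_force: 0.0
```

The tub is now at about (538,-150) with a yaw of 23.4°. I'll lift out and turn the tool so both fingers lie along the wall. From inside, I'll then draw the -y wall back and square it up.

Emit:
step_arm --pt "0 0 30 0 0 0" --pt "0 0 30 0 0 0" --pt "0 0 35 0 0 0" --pt "-1.2 1.3 0 0 0 -0.112" --pt "-1.2 1.3 0 0 0 -0.112" --pt "-1.2 1.3 0 0 0 -0.112" --pt "-1.2 1.3 0 0 0 -0.112" --pt "-1.2 1.3 0 0 0 -0.112" --pt "-1.2 1.3 0 0 0 -0.112" --pt "-1.2 1.3 0 0 0 -0.112" --pt "-1.2 1.3 0 0 0 -0.112" --pt "-1.2 1.3 0 0 0 -0.112" --pt "-1.2 1.3 0 0 0 -0.112" --pt "-1.2 1.3 0 0 0 -0.112" --pt "0 0 0 0 0 0" --pt "0 0 0 0 0 0" --pt "0 0 0 0 0 0"

```text
clock: 8.13
position: [0.5603, -0.2007, 0.1316]
ee_rot: [-2.63, 1.718, 0.001]
force: [-0.2, -0.1, -0.2]
width: 0.5
gripper_force: 0.0
```

Run:
```python
from h import *
import pickle
from scipy.spatial.transform import Rotation as R
s=observe(); y=R.from_rotvec(s['ee_rot']).as_matrix()[:,1]; print(s['position'].round(4),'closing deg',np.degrees(np.arctan2(y[1],y[0])),s['joints'].round(2))
c=cams.get_calibration('wrist'); a=snap('wrist','w4.png'); pickle.dump(c,open('w4.pkl','wb'))
```

```text
[ 0.5603 -0.2007  0.1316] closing deg -156.3091487376601 [-0.46  0.78  1.2   1.82 -0.8   1.14 -1.7 ]
```

View pics/w4.png

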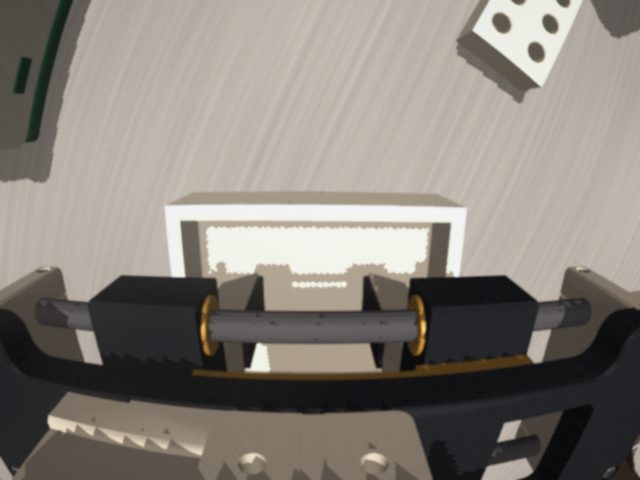

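The tool is parallel to the tub's -y wall: rim corners at (166,208) and (466,208), with the fingers inside. I'll work out the wall offset.

Run:
```python
from h import *
import pickle
c=pickle.load(open('w4.pkl','rb'));r=lambda a:np.round(np.array(a)*1000,1)
a,b=[r(onz(c,*p,.06,True)) for p in((166,207),(466,207))]
d=a-b; L=np.linalg.norm(d); d/=L; n=np.array([-d[1],d[0],0]); print(a,b,L,np.degrees(np.arctan2(d[1],d[0])), 'centre',(a+b)/2+85*n, 'tcp->outer',((a+b)/2-[560.3,-200.7,60])@n)
```

```text
[ 661.4 -188.2   60. ] [ 479.7 -268.1   60. ] 198.49156153348184 23.736812356464213 centre [ 536.33443966 -150.34064689   60.        ] tcp->outer -29.25383807321467
```

Emit:
step_arm --pt "0 0 -25 0 0 0" --pt "0 0 -25 0 0 0" --pt "0 0 -25 0 0 0" --pt "0 0 -20 0 0 0" --pt "0 0 -10 0 0 0" --pt "0 0 0 0 0 0" --pt "0 0 0 0 0 0" --gripper 1.0

```text
clock: 8.77
position: [0.5604, -0.2014, 0.0272]
ee_rot: [2.627, -1.723, 0.0]
force: [0.5, 0.1, 1.1]
width: 0.957
gripper_force: 0.0
```

Emit:
step_arm --pt "2 -4.6 0 0 0 0" --pt "2 -4.6 0 0 0 0" --pt "2 -4.6 0 0 0 0" --pt "2 -4.6 0 0 0 0" --pt "2 -4.6 0 0 0 0" --pt "2 -4.6 0 0 0 0" --pt "2 -4.6 0 0 0 0" --pt "2 -4.6 0 0 0 0" --pt "0 0 0 0 0 0"

```text
clock: 9.52
position: [0.5766, -0.2395, 0.0269]
ee_rot: [2.625, -1.724, 0.002]
force: [-0.2, 0.5, -0.0]
width: 0.999
gripper_force: 0.0
```

Emit:
step_arm --pt "0.2 -2.2 0 0 0 -0.0285" --pt "0.2 -2.2 0 0 0 -0.0285" --pt "0.2 -2.2 0 0 0 -0.0285" --pt "0.2 -2.2 0 0 0 -0.0285" --pt "0.2 -2.2 0 0 0 -0.0285" --pt "0.2 -2.2 0 0 0 -0.0285" --pt "0.2 -2.2 0 0 0 -0.0285" --pt "0.2 -2.2 0 0 0 -0.0285" --pt "0.2 -2.2 0 0 0 -0.0285" --pt "0.2 -2.2 0 0 0 -0.0285" --pt "0.2 -2.2 0 0 0 -0.0285" --pt "0.2 -2.2 0 0 0 -0.0285" --pt "0 -2 0 0 0 0" --pt "0 -2 0 0 0 0" --pt "0 0 0 0 0 0" --pt "0 0 0 0 0 0"

```text
clock: 10.85
position: [0.5787, -0.2688, 0.0268]
ee_rot: [2.295, -2.145, 0.001]
force: [-0.0, 0.8, -0.1]
width: 1.006
gripper_force: 0.0
```

```bash
cat > tub.py <<'E'
from h import *
from scipy.spatial.transform import Rotation as R
import sys,pickle
# tub rim front/back edge seen by wrist camera: fit topmost (outer) rim edge line by brightness
n=sys.argv[1]
s=observe(); y=R.from_rotvec(s['ee_rot']).as_matrix()[:,1]; print(s['position'].round(4),'closing',np.degrees(np.arctan2(y[1],y[0])).round(2),s['joints'].round(2))
c=cams.get_calibration('wrist'); a=snap('wrist',n+'.png'); pickle.dump(c,open(n+'.pkl','wb'))
m=(a.min(2)>200).astype('uint8'); m[262:]=0
k=max(cv2.findContours(m,0,2)[0],key=cv2.contourArea)[:,0]
u0,u1=k[:,0].min(),k[:,0].max(); print('box',u0,u1,k[:,1].min(),k[:,1].max())
P=[]
for u in range(u0+8,u1-7,3):
    P.append(onz(c,u,np.where(m[:,u])[0][0]-.5,.06,True)*1000)
P=np.array(P)[:,:2]; vx,vy,x0,y0=cv2.fitLine(P.astype('float32'),cv2.DIST_HUBER,0,.1,.1).ravel()
if vx<0: vx,vy=-vx,-vy
d=np.array([vx,vy]); p=np.array([x0,y0])
e=[p+d*((onz(c,u,v,.06,True)[:2]*1000-p)@d) for u,v in((k[k[:,0]==u0].mean(0)-[.5,0]),(k[k[:,0]==u1].mean(0)+[.5,0]))]
e=sorted(e,key=lambda q:q[0]); print('edge ends',np.round(e,1),'len',np.linalg.norm(e[1]-e[0]).round(1),'yaw',np.degrees(np.arctan2(vy,vx)).round(2))
ctr=(e[0]+e[1])/2+85*np.array([-vy,vx]); print('tub centre',ctr.round(1))
O=np.array([554.3,49.5]);f=np.radians(4.1); X=np.array([np.cos(f),np.sin(f)]);Y=np.array([-X[1],X[0]]); print('in stand frame',((ctr-O)@X).round(1),((ctr-O)@Y).round(1))
E
python3 tub.py w5
```

```text
[ 0.5787 -0.2688  0.0268] closing -176.14 [-0.28  0.97  1.12  1.78 -1.    1.08 -1.86]
box 476 599 0 88
edge ends [[ 468.7 -417.6]
 [ 533.2 -393.5]] len 68.9 yaw 20.47
tub centre [ 471.2 -325.9]
in stand frame -109.7 -368.5
```

```bash
sed -i 's/m\[262:\]=0/m[262:]=0; m[:int(sys.argv[2])]=0/' tub.py; python3 tub.py w5 130
```

```text
[ 0.5787 -0.2687  0.0268] closing -176.13 [-0.28  0.97  1.12  1.78 -1.    1.08 -1.86]
box 545 556 260 261Traceback (most recent call last):
  File "tub.py", line 14, in <module>
    P=np.array(P)[:,:2]; vx,vy,x0,y0=cv2.fitLine(P.astype('float32'),cv2.DIST_HUBER,0,.1,.1).ravel()
      ~~~~~~~~~~~^^^^^^
IndexError: too many indices for array: array is 1-dimensional, but 2 were indexed
```

Emit:
step_arm --pt "0 4 0 0 0 0" --pt "0 4 0 0 0 0" --pt "0 0 35 0 0 0" --pt "0 0 35 0 0 0" --pt "0 0 35 0 0 0" --pt "0 8 35 0 0 0" --pt "0 10 35 0 0 0" --pt "0 10 35 0 0 0" --pt "0 10 20 0 0 0" --pt "0 0 0 0 0 0" --pt "0 0 0 0 0 0" --pt "0 0 0 0 0 0"

```text
clock: 11.95
position: [0.5785, -0.2216, 0.256]
ee_rot: [-2.295, 2.144, 0.002]
force: [0.1, -0.2, 0.3]
width: 0.999
gripper_force: 0.0
```

```bash
python3 tub.py w6 130
```

```text
[ 0.5785 -0.2216  0.256 ] closing -176.1 [-0.45  0.68  1.28  1.6  -0.66  1.36 -2.16]
box 243 402 161 261
edge ends [[ 498.3 -300.4]
 [ 651.8 -285.3]] len 154.2 yaw 5.62
tub centre [ 566.7 -208.3]
in stand frame -6.0 -258.0
```

View pics/w6.png

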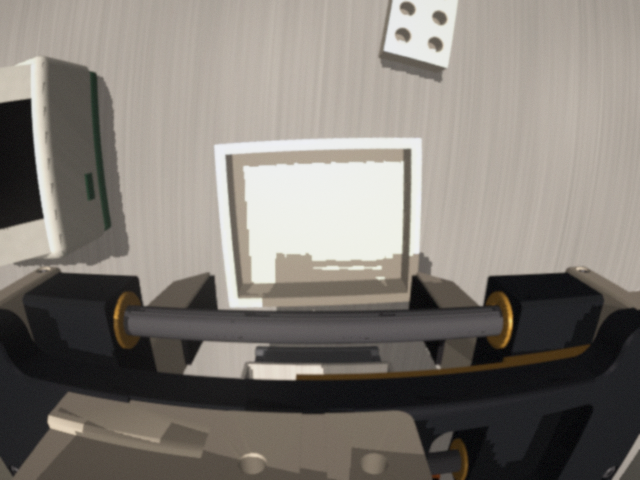

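The tub is nearly square now, with rim corners at (214,146) and (422,138). My mask cut off at row 130, so I'll rerun with a lower cut and check the corners by hand.

Run:
```python
from h import *
import pickle
c=pickle.load(open('w6.pkl','rb'))
a=cv2.imread('pics/w6.png').min(2)
m=a>190
top=np.array([(u,np.where(m[100:200,u])[0][0]+99.5) for u in range(225,415,3)])
P=np.array([onz(c,*p,.06,True)[:2]*1000 for p in top])
vx,vy,x0,y0=cv2.fitLine(P.astype('float32'),cv2.DIST_HUBER,0,.1,.1).ravel()
if vx<0:vx,vy=-vx,-vy
d=np.array([vx,vy]);p=np.array([x0,y0]);n=np.array([-vy,vx])
def side(lo,hi,step):
    Q=[]
    for v in range(160,255,3):
        us=np.where(m[v,lo:hi])[0]; Q.append(onz(c,lo+(us[0]-.5 if step>0 else us[-1]+.5),v,.06,True)[:2]*1000)
    Q=np.array(Q); l=cv2.fitLine(Q.astype('float32'),cv2.DIST_HUBER,0,.1,.1).ravel(); return Q.mean(0),np.degrees(np.arctan2(-l[0],l[1]))%180
L,la=side(190,260,1); Rr,ra=side(380,445,-1)
mid=(((L-p)@d)+((Rr-p)@d))/2
ctr=p+d*mid+85*n
print('yaw',np.degrees(np.arctan2(vy,vx)),la,ra,'width',(L-Rr)@d,'ctr',ctr)
O=np.array([554.3,49.5]);f=np.radians(4.1); X=np.array([np.cos(f),np.sin(f)]);Y=np.array([-X[1],X[0]]); print('in stand frame',((ctr-O)@X).round(1),((ctr-O)@Y).round(1))
# stand/tray rechecks from stored scene image: side walls of lip from the clean start image
```

```text
yaw 5.9753284 5.7051697 6.0746 width 201.18774669298094 ctr [ 570.69353316 -208.4026901 ]
in stand frame -2.1 -258.4
```

Emit:
step_arm --pt "0.5 -26 -30 0 0 0" --pt "0.5 -26 -30 0 0 0" --pt "0.5 -26 -30 0 0 0" --pt "0.5 -26 -30 0 0 0" --pt "0 0 -30 0 0 0" --pt "0 0 -30 0 0 0" --pt "0 0 -30 0 0 0" --pt "0 0 -22 0 0 0" --pt "0 0 0 0 0 0" --pt "0 0 0 0 0 0"

```text
clock: 12.83
position: [0.5791, -0.3262, 0.0231]
ee_rot: [2.293, -2.145, -0.005]
force: [1.0, -0.5, 0.7]
width: 0.999
gripper_force: 0.0
```

Run:
```python
from h import *
s=observe();print(s['position'],s['joints'].round(2),s['force'])
```

```text
[ 0.57912959 -0.32617805  0.02308422] [-0.14  0.95  1.01  1.7  -0.92  1.04 -1.88] [ 0.98527102 -0.48804328  0.68467611]
```

Emit:
step_arm --pt "-0.36 5 0 0 0 0.002" --pt "-0.36 5 0 0 0 0.002" --pt "-0.36 5 0 0 0 0" --pt "-0.36 5 0 0 0 0" --pt "-0.36 4 0 0 0 0" --pt "-0.2 4 0 0 0 0" --pt "-0.2 4 0 0 0 0" --pt "-0.2 5 0 0 0 0" --pt "-0.2 5 0 0 0 0" --pt "-0.2 5 0 0 0 0" --pt "-0.2 5 0 0 0 0" --pt "-0.2 5 0 0 0 0" --pt "-0.2 5 0 0 0 0" --pt "-0.2 5 0 0 0 0" --pt "-0.2 5 0 0 0 0" --pt "-0.2 5 0 0 0 0" --pt "-0.2 5 0 0 0 0" --pt "-0.2 5 0 0 0 0" --pt "-0.2 5 0 0 0 0" --pt "0 0 0 0 0 0"

```text
clock: 14.5
position: [0.5761, -0.2324, 0.0244]
ee_rot: [-2.3, 2.139, 0.002]
force: [-0.3, -1.0, 0.3]
width: 1.003
gripper_force: 0.0
```

Emit:
step_arm --pt "-0.1 3 0 0 0 0" --pt "0 0 0 0 0 0"

```text
clock: 14.67
position: [0.5758, -0.2301, 0.0243]
ee_rot: [-2.3, 2.14, 0.002]
force: [-0.4, -1.0, -0.5]
width: 1.001
gripper_force: 0.0
```

Emit:
step_arm --pt "-0.1 3 0 0 0 0" --pt "0 0 0 0 0 0"

```text
clock: 14.83
position: [0.5757, -0.2275, 0.0244]
ee_rot: [-2.3, 2.14, 0.002]
force: [0.3, -0.3, -0.7]
width: 1.002
gripper_force: 0.0
```

Emit:
step_arm --pt "-0.2 3 0 0 0 0" --pt "-0.2 3 0 0 0 0" --pt "-0.2 3 0 0 0 0" --pt "0 0 0 0 0 0"

```text
clock: 15.17
position: [0.5753, -0.2184, 0.0246]
ee_rot: [-2.3, 2.14, 0.001]
force: [-0.4, 0.1, -0.1]
width: 1.0
gripper_force: 0.0
```

Emit:
step_arm --pt "-0.1 1.5 0 0 0 0" --pt "-0.1 1.5 0 0 0 0" --pt "0 0 0 0 0 0"

```text
clock: 15.42
position: [0.5751, -0.2161, 0.0247]
ee_rot: [2.299, -2.141, -0.0]
force: [0.2, -0.6, -0.2]
width: 1.0
gripper_force: 0.3
```

Emit:
step_arm --pt "-0.1 1.5 0 0 0 0" --pt "0 0 0 0 0 0"

```text
clock: 15.58
position: [0.5749, -0.216, 0.025]
ee_rot: [2.297, -2.141, 0.002]
force: [0.7, -5.5, -0.7]
width: 1.001
gripper_force: 2.3
```

Emit:
step_arm --pt "0 1 0 0 0 0" --pt "0 0 0 0 0 0" --pt "0 0 0 0 0 0"

```text
clock: 15.83
position: [0.5747, -0.2159, 0.0252]
ee_rot: [2.296, -2.141, 0.004]
force: [-1.4, -7.0, -1.2]
width: 0.999
gripper_force: 3.6
```

Emit:
step_arm --pt "0 -4 0 0 0 0" --pt "1 -12 0 0 0 0" --pt "1 -12 0 0 0 0" --pt "0 -10 35 0 0 0" --pt "0 -10 35 0 0 0" --pt "0 0 35 0 0 0" --pt "0 0 35 0 0 0" --pt "0 0 35 0 0 0" --pt "0 0 35 0 0 0" --pt "0 0 35 0 0 0" --pt "0 0 0 0 0 0" --pt "0 0 0 0 0 0"

```text
clock: 16.83
position: [0.5774, -0.2637, 0.272]
ee_rot: [-2.298, 2.14, -0.006]
force: [0.8, 0.2, 0.1]
width: 1.001
gripper_force: 0.0
```

Run:
```python
from h import *
import pickle
s=observe();print(s['position'],s['joints'].round(2))
c=cams.get_calibration('wrist');a=snap('wrist','w7.png');pickle.dump(c,open('w7.pkl','wb'))
snap('scene','s7.png'); b=cv2.imread('pics/s7.png')[190:330,200:430]; d=snap('side','d7.png')[175:345,230:390,::-1]
im=np.zeros((600,800,3),'uint8')
im[:300,:400]=cv2.resize(a[:,:,::-1],(400,300)); x=cv2.resize(b,None,fx=2.1,fy=2.1,interpolation=2); im[300:300+x.shape[0],:x.shape[1]]=x
x=cv2.resize(d,None,fx=1.87,fy=1.87,interpolation=2); im[:x.shape[0],500:500+x.shape[1]]=x[:,:300]
cv2.imwrite('pics/c7.png',im)
```

```text
[ 0.5773779  -0.26368876  0.27204489] [-0.35  0.67  1.24  1.54 -0.64  1.39 -2.13]
```

View pics/c7.png

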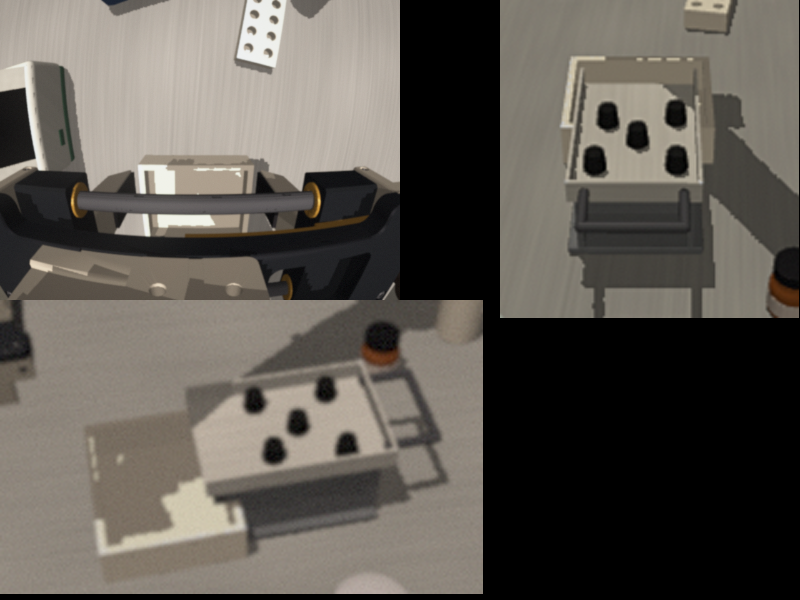

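The tub is seated square against the stand: in the side composite its back rim corners are at (568,57) and (710,57), symmetric about the tray. I'll check the centring numerically.

Run:
```python
from m import *
D7=lambda u,v:(230+(u-500)/1.87,175+v/1.87); S7=lambda u,v:(200+u/2.1,190+(v-300)/2.1)
O=np.array([554.3,49.5]);f=np.radians(4.1); X=np.array([np.cos(f),np.sin(f)]);Y=np.array([-X[1],X[0]])
loc=lambda p:np.round([(p[:2]*1000-O)@X,(p[:2]*1000-O)@Y],1)
for p in((568,57),(710,57)): print('side',loc(onz(cd,*D7(*p),.06)))
for p in((86,427),(99,551),(246,527)): print('scene',loc(onz(cs,*S7(*p),.06)))
import pickle
c=pickle.load(open('w7.pkl','rb'))
for p in((137,157),(257,163)): print('wrist',loc(onz(c,p[0]*1.6,p[1]*1.6,.06,True)))
```

```text
side [ 103.6 -253.2]
side [-102.  -253.8]
scene [ -95.3 -251.2]
scene [  95.7 -254.2]
scene [ 99.1 -84.5]
wrist [ 101.8 -269.2]
wrist [-103.5 -258.5]
```

The tub is centred within about 1–2 mm and square. Now to the handle.

Emit:
step_arm --pt "-2.1 29.2 1 0 0 0.0982" --pt "-2.1 29.2 1 0 0 0.0982" --pt "-2.1 29.2 1 0 0 0.0982" --pt "-2.1 29.2 1 0 0 0.0982" --pt "-2.1 29.2 1 0 0 0.0982" --pt "-2.1 29.2 1 0 0 0.0982" --pt "-2.1 29.2 1 0 0 0.0982" --pt "-2.1 29.2 1 0 0 0.0982" --pt "-2.1 29.2 1 0 0 0.0982" --pt "-2.1 29.2 1 0 0 0.0982" --pt "-2.1 29.2 1 0 0 0.0982" --pt "-2.1 29.2 1 0 0 0.0982" --pt "-2.1 29.2 1 0 0 0.0982" --pt "-2.1 29.2 1 0 0 0.0982" --pt "-2.1 29.2 1 0 0 0.0982" --pt "-2.1 29.2 1 0 0 0.0982" --pt "0 0 0 0 0 0" --pt "0 0 0 0 0 0" --gripper 0.7

```text
clock: 18.48
position: [0.5424, 0.2075, 0.2842]
ee_rot: [3.138, 0.119, -0.004]
force: [0.3, -1.2, 0.5]
width: 0.698
gripper_force: 0.0
```

```bash
cat > see.py <<'E'
from h import *
import pickle,sys
from scipy.spatial.transform import Rotation as R
s=observe(); y=R.from_rotvec(s['ee_rot']).as_matrix()[:,1]; print(s['position'].round(4),'closing',np.degrees(np.arctan2(y[1],y[0])).round(2),s['joints'].round(2),s['force'].round(1))
c=cams.get_calibration('wrist');a=snap('wrist',sys.argv[1]+'.png');pickle.dump(c,open(sys.argv[1]+'.pkl','wb'))
E
python3 see.py w8
```

```text
[0.5424 0.2075 0.2842] closing -85.66 [-1.11  0.42  0.95  1.65 -0.36  1.26 -1.58] [ 0.3 -1.2  0.5]
```

Emit:
step_arm --pt "0.8 -3.4 -30 0 0 0" --pt "0 0 -35 0 0 0" --pt "0 0 -35 0 0 0" --pt "0 0 -30 0 0 0" --pt "0 0 -15 0 0 0" --pt "0 0 0 0 0 0" --gripper 0.5

```text
clock: 19.03
position: [0.5418, 0.1996, 0.137]
ee_rot: [3.136, 0.108, -0.009]
force: [-0.9, 0.0, 0.5]
width: 0.501
gripper_force: 0.0
```

Emit:
step_arm --pt "0 0 -15 0 0 0" --pt "0 0 -15 0 0 0" --pt "0 0 -15 0 0 0" --pt "0 0 0 0 0 0" --pt "0 0 0 0 0 0"

```text
clock: 19.45
position: [0.5445, 0.201, 0.0964]
ee_rot: [3.139, 0.11, -0.0]
force: [0.1, -0.1, 0.1]
width: 0.5
gripper_force: 0.0
```

```bash
python3 see.py w9
```

```text
[0.5445 0.201  0.0964] closing -85.99 [-0.98  0.61  0.8   1.87 -0.56  0.89 -1.41] [ 0.1 -0.1  0.1]
```

View pics/w9.png

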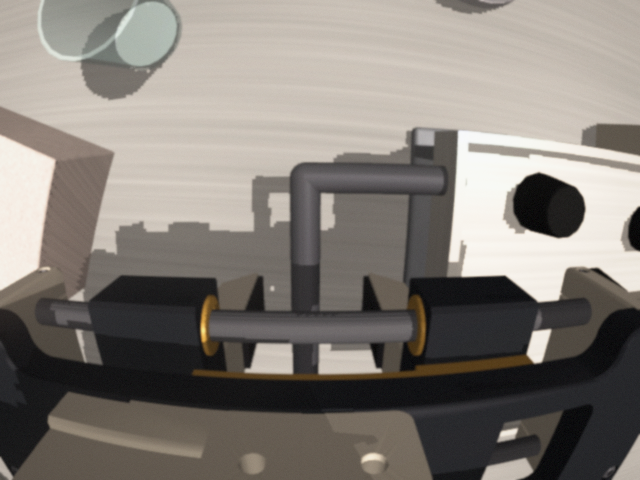

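The bar is at columns 293–320 between fingers at 262 and 363, about 2.5 mm towards +y. I'll correct for that and grip.

Emit:
step_arm --pt "0 2.7 -3.5 0 0 0" --pt "0 0 0 0 0 0" --pt "0 0 0 0 0 0"

```text
clock: 19.75
position: [0.5444, 0.2051, 0.0928]
ee_rot: [-3.139, -0.113, -0.001]
force: [0.9, -0.2, -0.1]
width: 0.498
gripper_force: 0.0
```

Emit:
step_arm --pt "0 0 0 0 0 0" --pt "0 0 0 0 0 0" --pt "0 0 0 0 0 0" --pt "0 0 0 0 0 0" --pt "0 0 0 0 0 0" --pt "0 0 0 0 0 0" --gripper 0 --force 20

```text
clock: 20.25
position: [0.5442, 0.2043, 0.0922]
ee_rot: [3.139, 0.113, -0.0]
force: [0.1, 2.8, 0.6]
width: 0.12
gripper_force: 20.0
```

Run:
```python
from h import *
s=observe();print(s['position'],s['joints'].round(2))
# arc rows: theta 0..1.08; tool turns half as much about stand x
f=np.radians(4.1);X=np.array([np.cos(f),np.sin(f),0]);Y=np.array([-np.sin(f),np.cos(f),0])
def pos(t,k): # TCP rel: handle + 19mm along tool axis (tilt k*t)
    h=(265*np.cos(t)-12*np.sin(t))*Y+np.array([0,0,265*np.sin(t)+12*np.cos(t)])
    a=k*t; z=np.sin(a)*Y-np.cos(a)*np.array([0,0,1]); return h+19*z
for k in(0,.5):
    T=np.linspace(0,1.08,28); P=np.array([pos(t,k) for t in T]); print(k,(1.08/27*k*X).round(4)); print(np.diff(P,axis=0).round(1).tolist())
```

```text
[0.54420881 0.20430915 0.09223289] [-0.98  0.62  0.8   1.88 -0.56  0.89 -1.41]
0 [0. 0. 0.]
[[0.0, -0.7, 10.6], [0.1, -1.1, 10.6], [0.1, -1.5, 10.5], [0.1, -1.9, 10.4], [0.2, -2.4, 10.3], [0.2, -2.8, 10.2], [0.2, -3.2, 10.1], [0.3, -3.6, 10.0], [0.3, -4.0, 9.8], [0.3, -4.4, 9.7], [0.3, -4.7, 9.5], [0.4, -5.1, 9.3], [0.4, -5.5, 9.1], [0.4, -5.8, 8.8], [0.4, -6.2, 8.6], [0.5, -6.5, 8.3], [0.5, -6.9, 8.1], [0.5, -7.2, 7.8], [0.5, -7.5, 7.5], [0.6, -7.8, 7.2], [0.6, -8.1, 6.9], [0.6, -8.3, 6.6], [0.6, -8.6, 6.2], [0.6, -8.8, 5.9], [0.6, -9.0, 5.5], [0.7, -9.3, 5.1], [0.7, -9.5, 4.8]]
0.5 [0.0199 0.0014 0.    ]
[[0.0, -0.3, 10.6], [0.1, -0.7, 10.6], [0.1, -1.2, 10.5], [0.1, -1.6, 10.5], [0.1, -2.0, 10.4], [0.2, -2.4, 10.3], [0.2, -2.8, 10.2], [0.2, -3.2, 10.0], [0.3, -3.6, 9.9], [0.3, -4.0, 9.7], [0.3, -4.4, 9.6], [0.3, -4.8, 9.4], [0.4, -5.1, 9.2], [0.4, -5.5, 8.9], [0.4, -5.8, 8.7], [0.4, -6.2, 8.5], [0.5, -6.5, 8.2], [0.5, -6.8, 7.9], [0.5, -7.1, 7.6], [0.5, -7.4, 7.3], [0.6, -7.7, 7.0], [0.6, -8.0, 6.7], [0.6, -8.2, 6.4], [0.6, -8.5, 6.0], [0.6, -8.7, 5.7], [0.6, -8.9, 5.3], [0.7, -9.1, 5.0]]
```

Emit:
step_arm --pt "0 -0.7 10.6 0 0 0" --pt "0.1 -1.1 10.6 0 0 0" --pt "0.1 -1.5 10.5 0 0 0" --pt "0.1 -1.9 10.4 0 0 0" --pt "0.2 -2.4 10.3 0 0 0" --pt "0 0 0 0 0 0"

```text
clock: 20.75
position: [0.5447, 0.1965, 0.1467]
ee_rot: [-3.139, -0.112, -0.001]
force: [0.8, -2.2, -3.8]
width: 0.122
gripper_force: 20.0
```

Emit:
step_arm --pt "0.2 -2.8 10.2 0 0 0" --pt "0.2 -3.2 10.1 0 0 0" --pt "0.3 -3.6 10.0 0 0 0" --pt "0.3 -4.0 9.8 0 0 0" --pt "0.3 -4.4 9.7 0 0 0" --pt "0.3 -4.7 9.5 0 0 0" --pt "0.4 -5.1 9.3 0 0 0" --pt "0 0 0 0 0 0"

```text
clock: 21.42
position: [0.5465, 0.1692, 0.2153]
ee_rot: [-3.137, -0.112, 0.0]
force: [-2.1, 2.4, -0.8]
width: 0.117
gripper_force: 20.0
```

Emit:
step_arm --pt "0.4 -5.5 9.1 0 0 0" --pt "0.4 -5.8 8.8 0 0 0" --pt "0.4 -6.2 8.6 0 0 0" --pt "0.5 -6.5 8.3 0 0 0" --pt "0.5 -6.9 8.1 0 0 0" --pt "0.5 -7.2 7.8 0 0 0" --pt "0 0 0 0 0 0" --pt "0 0 0 0 0 0"

```text
clock: 22.08
position: [0.5489, 0.1327, 0.2657]
ee_rot: [-3.135, -0.115, 0.001]
force: [-4.3, 9.6, 6.3]
width: 0.123
gripper_force: 20.0
```

```bash
cat > st.py <<'E'
from h import *
import sys
s=observe();print(s['clock'],s['position'].round(4),s['joints'].round(2),s['force'].round(1))
for n in('scene','side'):
    a=snap(n,sys.argv[1]+n+'.png'); m=((a.max(2)<48)*255).astype('uint8')
    x0,x1,y0,y1=(190,400,200,330) if n=='scene' else (250,360,170,330)
    k=cv2.connectedComponentsWithStats(m[y0:y1,x0:x1]); print(n,[(np.round(c+[x0,y0]).astype(int).tolist(),int(t[4])) for c,t in zip(k[3][1:],k[2][1:]) if 12<t[4]<400])
E
python3 st.py u1
```

```text
22.0833 [0.5489 0.1327 0.2657] [-1.    0.4   0.96  1.72 -0.36  1.2  -1.45] [-4.3  9.6  6.3]
scene [([379, 207], 87), ([322, 220], 84), ([296, 239], 78), ([312, 243], 82), ([371, 252], 68), ([330, 246], 68), ([304, 263], 84)]
side [([273, 206], 36), ([327, 205], 52), ([277, 230], 20), ([331, 230], 26), ([278, 260], 149), ([329, 264], 64), ([275, 294], 37)]
```

Emit:
step_arm --pt "0.5 -6.5 8.5 0 0 0" --pt "0.6 -7 8.2 0 0 0" --pt "0.6 -8.1 7 0 0 0" --pt "0 0 0 0 0 0" --pt "0 0 0 0 0 0"

```text
clock: 22.6
position: [0.5505, 0.1086, 0.2891]
ee_rot: [-3.138, -0.111, 0.001]
force: [-6.5, 5.2, 3.1]
width: 0.123
gripper_force: 20.0
```

```bash
python3 st.py u2
```

```text
22.6 [0.5505 0.1086 0.2891] [-0.98  0.38  0.97  1.69 -0.33  1.25 -1.43] [-6.5  5.2  3.1]
scene [([382, 208], 148), ([369, 249], 75), ([273, 266], 49), ([256, 272], 60), ([256, 290], 145), ([275, 299], 37)]
side [([299, 170], 85), ([324, 190], 101), ([276, 190], 74), ([282, 231], 65), ([296, 227], 25), ([309, 227], 26), ([324, 229], 63), ([332, 230], 15), ([278, 260], 139), ([329, 264], 69), ([275, 295], 36)]
```

Emit:
step_arm --pt "0 -8.0 6.9 0 0 0" --pt "0 -8.2 6.7 0 0 0" --pt "0.2 -8.4 6.4 0 0 0" --pt "0.4 -8.7 6 0 0 0" --pt "0.6 -9 5.6 0 0 0" --pt "0 0 0 0 0 0" --pt "0 0 0 0 0 0" --pt "0 0 0 0 0 0"

```text
clock: 23.37
position: [0.553, 0.0651, 0.3198]
ee_rot: [3.138, 0.109, 0.003]
force: [5.6, -2.7, -7.4]
width: 0.123
gripper_force: 20.0
```

```bash
python3 st.py u3
python3 - <<'E'
from m import *
a=cv2.imread('pics/u3scene.png'); b=cv2.imread('pics/u2scene.png')
# tray corner: bright tub zone dark pixels
f=np.radians(4.1);X=np.array([np.cos(f),np.sin(f)]);Y=np.array([-X[1],X[0]]);O=np.array([554.3,49.5])
q=[]
for x,y in((-90,-245),(90,-245),(90,-130),(-90,-130)):
    w=(O+x*X+y*Y)/1000; q.append(proj(cs,[*w,.005]))
print('tub floor px',np.round(q))
M=np.zeros(a.shape[:2],'uint8'); cv2.fillPoly(M,[np.int32(q)],1)
d=((a.max(2)<48)&(M>0)).astype('uint8'); k=cv2.connectedComponentsWithStats(d); print('dark in tub',k[2][1:,4],k[3][1:].round())
E
```

```text
23.3667 [0.553  0.0651 0.3198] [-0.93  0.35  0.99  1.65 -0.3   1.31 -1.38] [ 5.6 -2.7 -7.4]
scene [([382, 208], 174), ([366, 241], 28), ([272, 260], 56), ([253, 268], 61), ([256, 284], 128), ([275, 299], 34)]
side [([274, 173], 33), ([329, 173], 36), ([279, 250], 204), ([303, 228], 18), ([314, 228], 16), ([335, 235], 81), ([329, 263], 70), ([275, 295], 37)]
tub floor px [[246. 265.]
 [253. 319.]
 [299. 311.]
 [287. 258.]]
dark in tub [ 33  61 128  34] [[272. 261.]
 [253. 268.]
 [256. 284.]
 [275. 299.]]
```

Emit:
step_arm --pt "-0.6 9 -5.6 0 0 0" --pt "-0.4 8.7 -6 0 0 0" --pt "-0.2 8.4 -6.4 0 0 0" --pt "0 8.2 -6.7 0 0 0" --pt "0 8 -6.9 0 0 0" --pt "-0.6 8.1 -7 0 0 0" --pt "-0.6 7 -8.2 0 0 0" --pt "-0.5 6.5 -8.5 0 0 0" --pt "-0.5 7.2 -7.8 0 0 0" --pt "-0.5 6.9 -8.1 0 0 0" --pt "-0.5 6.5 -8.3 0 0 0" --pt "-0.4 6.2 -8.6 0 0 0" --pt "-0.4 5.8 -8.8 0 0 0" --pt "-0.4 5.5 -9.1 0 0 0" --pt "0 0 0 0 0 0"

```text
clock: 24.72
position: [0.5462, 0.1716, 0.2112]
ee_rot: [3.139, 0.117, -0.001]
force: [0.5, 6.0, 3.0]
width: 0.123
gripper_force: 20.0
```

Emit:
step_arm --pt "-0.4 5.1 -9.3 0 0 0" --pt "-0.3 4.7 -9.5 0 0 0" --pt "-0.3 4.4 -9.7 0 0 0" --pt "-0.3 4.0 -9.8 0 0 0" --pt "-0.3 3.6 -10.0 0 0 0" --pt "-0.2 3.2 -10.1 0 0 0" --pt "-0.2 2.8 -10.2 0 0 0" --pt "-0.1 1.2 -5.1 0 0 0" --pt "-0.1 1.2 -5.2 0 0 0" --pt "0 1.0 -5.2 0 0 0" --pt "-0.1 0.9 -5.2 0 0 0" --pt "0 0 0 0 0 0"

```text
clock: 25.72
position: [0.5444, 0.2012, 0.1232]
ee_rot: [3.139, 0.113, -0.0]
force: [-0.1, 3.1, -0.9]
width: 0.122
gripper_force: 20.0
```

Emit:
step_arm --pt "0 0.8 -5.2 0 0 0" --pt "-0.1 0.7 -5.3 0 0 0" --pt "0 0.6 -5.3 0 0 0" --pt "-0.1 0.5 -5.3 0 0 0" --pt "0 0.4 -3.6 0 0 0" --pt "0 0.3 -3 0 0 0" --pt "0 0 -2 0 0 0" --pt "0 0 0 0 0 0" --pt "0 0 0 0 0 0"

```text
clock: 26.47
position: [0.5442, 0.2043, 0.0942]
ee_rot: [3.139, 0.112, -0.0]
force: [-0.1, -1.7, -2.1]
width: 0.123
gripper_force: 20.0
```

```bash
python3 st.py u4
```

```text
26.4667 [0.5442 0.2043 0.0942] [-0.98  0.62  0.8   1.87 -0.56  0.89 -1.41] [-0.1 -1.7 -2.1]
scene [([397, 232], 35), ([272, 260], 54), ([255, 279], 198), ([275, 299], 33)]
side [([338, 235], 17), ([300, 241], 334), ([284, 263], 22), ([316, 262], 49)]
```

Emit:
step_arm --pt "0 0 -1 0 0 0" --pt "0 0 -1 0 0 0" --pt "0 0 0 0 0 0" --pt "0 0 0 0 0 0"

```text
clock: 26.9
position: [0.5443, 0.2044, 0.093]
ee_rot: [-3.139, -0.112, -0.0]
force: [-3.5, -3.3, 8.6]
width: 0.121
gripper_force: 20.0
```

Emit:
step_arm --pt "0 0 -0.7 0 0 0" --pt "0 0 0 0 0 0" --pt "0 0 0 0 0 0"

```text
clock: 27.15
position: [0.5443, 0.2044, 0.0929]
ee_rot: [-3.139, -0.112, -0.0]
force: [-5.8, -3.2, 15.2]
width: 0.122
gripper_force: 20.0
```

The tray is down on its stop. I'll ease off, let go and withdraw.

Emit:
step_arm --pt "0 0 1 0 0 0" --pt "0 0 0 0 0 0"

```text
clock: 27.32
position: [0.5443, 0.2043, 0.0931]
ee_rot: [-3.139, -0.112, -0.001]
force: [-3.6, -3.7, 7.6]
width: 0.123
gripper_force: 20.0
```

Emit:
step_arm --pt "0 0 0 0 0 0" --pt "0 0 0 0 0 0" --pt "0 0 0 0 0 0" --pt "0 0 0 0 0 0" --pt "0 0 0 0 0 0" --gripper 0.5

```text
clock: 27.73
position: [0.5442, 0.205, 0.0924]
ee_rot: [-3.139, -0.113, 0.0]
force: [-0.4, -0.5, 0.2]
width: 0.434
gripper_force: 0.0
```

Emit:
step_arm --pt "0 0 10 0 0 0" --pt "0 0 20 0 0 0" --pt "0 0 30 0 0 0" --pt "0 0 35 0 0 0" --pt "0 0 35 0 0 0" --pt "0 0 35 0 0 0" --pt "0 15 20 0 0 0" --pt "-10 30 0 0 0 0" --pt "-15 30 0 0 0 0" --pt "-15 30 0 0 0 0" --pt "-15 30 0 0 0 0" --pt "-15 30 0 0 0 0" --pt "0 0 0 0 0 0" --pt "0 0 0 0 0 0"

```text
clock: 28.9
position: [0.4727, 0.372, 0.2777]
ee_rot: [3.139, 0.12, -0.0]
force: [-0.4, -1.0, -0.3]
width: 0.495
gripper_force: 0.0
```

```bash
python3 st.py u5
python3 - <<'E'
from m import *
a=cv2.imread('pics/u5scene.png');b=cv2.imread('pics/scene0.png');s=cv2.imread('pics/u5side.png');s0=cv2.imread('pics/side0.png');s7=cv2.imread('pics/s7.png')
for n,p,q,(x0,x1,y0,y1) in(('tray scene',a,b,(285,410,215,300)),('jar',a,b,(368,395,200,226)),('beaker',a,b,(445,482,272,315)),('dish',a,b,(355,400,318,362)),('rack',a,b,(115,185,250,290)),('bottle',a,b,(405,435,158,212)),('glove',a,b,(452,555,228,288)),('tub s7',a,s7,(225,320,235,330))):
    d=cv2.absdiff(p,q)[y0:y1,x0:x1].max(2)>40; print(n,d.sum(),d.size)
# side: stoppers/handle
h=[onz(cd,255+u/3.3,175+v/3.3,.112) for u,v in((52,398),(250,400))]
for n,p in(('before',s0),('after',s)):
    g=p[285:305,300].max(1); print(n,'handle col 300 rows',g.tolist())
im=a[235:330,225:320]; m=(im.max(2)<60).astype('uint8'); k=cv2.connectedComponentsWithStats(m); print([(t[:5].tolist()) for t in k[2][1:] if t[4]>8])
E
```

```text
28.9 [0.4727 0.372  0.2777] [-1.38  0.47  0.94  1.61 -0.39  1.27 -1.86] [-0.4 -1.  -0.3]
scene [([382, 208], 167), ([272, 260], 54), ([255, 279], 203), ([275, 299], 32)]
side [([315, 233], 54), ([276, 286], 22), ([319, 296], 13), ([291, 298], 133)]
tray scene 1415 10625
jar 0 702
beaker 0 1591
dish 0 1980
rack 0 2800
bottle 45 1620
glove 62 6180
tub s7 1885 9025
before handle col 300 rows [51, 51, 51, 51, 48, 48, 48, 47, 50, 67, 59, 52, 41, 33, 33, 44, 47, 47, 47, 46]
after handle col 300 rows [55, 56, 56, 54, 52, 52, 52, 50, 56, 71, 65, 55, 46, 36, 36, 48, 51, 51, 51, 50]
[[42, 21, 10, 9, 68], [25, 31, 12, 27, 224], [78, 47, 17, 9, 54], [46, 62, 9, 5, 37]]
```

Run:
```python
from m import *
a=cv2.imread('pics/u5scene.png');s=cv2.imread('pics/u5side.png')
for z in(.1,.11):
    p=onz(cd,315,236,z); u=np.array(proj(cs,p)).round().astype(int); print(p.round(3),u,a[u[1]-8:u[1]+9:4,u[0]-8:u[0]+9:4].max(2).tolist())
print('side patch'); print(s[222:246:3,303:330:3].max(2))
# darkest pixels on tray in scene: tray floor polygon
q=np.int32([(292,236),(370,225),(383,256),(305,276)]);M=np.zeros(a.shape[:2],'uint8');cv2.fillPoly(M,[q],1)
print('min on tray floor',np.percentile(a.max(2)[M>0],[0,2,10,50]))
# tub rim: project expected rim outline vs brightness edges
f=np.radians(4.1);X=np.array([np.cos(f),np.sin(f)]);Y=np.array([-X[1],X[0]]);O=np.array([554.3,49.5])
g=a.min(2).astype(int)
def prof(x,y,dx,dy):
    r=[]
    for t in range(-10,11):
        w=(O+(x+dx*t)*X+(y+dy*t)*Y)/1000; u=proj(cs,[*w,.06]); r.append(int(cv2.getRectSubPix(a.max(2),(1,1),(float(u[0]),float(u[1])))[0,0]))
    return r
for n,v in(('-y left',(-60,-255,0,1)),('-y right',(60,-255,0,1)),('+x',(100,-200,-1,0)),('-x',(-100,-200,1,0))): print(n,prof(*v))
```

```text
[ 0.531 -0.013  0.1  ] [316 248] [[187, 184, 184, 182, 182], [188, 180, 177, 175, 175], [181, 178, 177, 182, 182], [181, 180, 178, 177, 177], [178, 182, 181, 179, 176]]
[0.53  0.001 0.11 ] [321 244] [[180, 182, 184, 185, 180], [183, 183, 183, 181, 181], [181, 180, 177, 176, 177], [179, 180, 184, 178, 177], [179, 179, 175, 176, 173]]
side patch
[[175 173 176  93 107 112 108 107 107]
 [175 172 174 101 106 106 106 105 106]
 [174 170 172  98  55  54 117 101 105]
 [172 169 172  99  33  33 108 101 105]
 [171 168 171 100  32  32  73 102 106]
 [170 168 170  97  49  89 102 104 106]
 [169 168 170  94  83  65  93 104 105]
 [169 166 169  94  78  76  76 104 106]]
min on tray floor [ 82.   114.68 167.   178.  ]
-y left [137, 138, 139, 141, 142, 143, 147, 153, 159, 169, 179, 187, 193, 200, 200, 198, 196, 188, 180, 169, 158]
-y right [134, 136, 137, 137, 136, 138, 142, 148, 158, 169, 178, 187, 194, 197, 200, 198, 195, 189, 180, 172, 161]
+x [128, 128, 129, 130, 132, 136, 142, 148, 157, 166, 175, 183, 190, 196, 197, 199, 197, 189, 182, 174, 165]
-x [141, 142, 143, 144, 145, 146, 148, 155, 161, 167, 173, 179, 184, 190, 190, 190, 189, 187, 181, 174, 167]
```

```bash
python3 -c "
from cell import job; print(job.sign_off())"
```

```text
the job is handed in; nothing more can be done
None
```

The job is handed in: the tub stands square and centred (within about 2 mm) under the lip, the tray is empty and back at rest, and the stoppers are in the tub (the count of five is read from dark-blob areas in the images); my first light grip let the tub twist so it pressed on something (about 10 N, probably the stand) before I re-squared it, I viewed 11 pictures against the limit of 10, and the jar, beaker, dishes and rack showed no image change, the wash bottle and glove box only a few pixels.

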